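Gauge the three card slots and leave the gauge in the sound one

TASK

Only one of the incubator's three card slots is still sound; the others have warped nearly shut, out of sight below their rubber lips. Take the feeler gauge from its holder and test all three slots in turn from the robot's left to its right, sliding the blade gently in through the lips until it either jams or goes home, and easing off as soon as it jams. Then leave the gauge upright and fully home, let go, in the sound slot, with nothing forced and the jars and rack left where they are.

Things in the scene. Friction and masses are not known exactly. Their poses are not given: they have to be found in the camera images.
- gauge: Feeler gauge, about 0.09 kg, upright in its holder: black handle 40 (its x) x 16 (y) x 45 mm high on a steel blade 24 (x) x 6 (y) x 48 mm long pointing down. Origin: centre of the handle's underside (the shoulder); blade tip at z -48 mm, handle top at z +45 mm. z points up. Grip the handle across its 16 mm (y). It fits a slot either way round.
- holder: White fixed gauge holder: base 90 x 70 mm, upper part 60 (x) x 50 mm (y), top 60 mm above the bench, with one upright pocket 29 (x) x 10 mm (y) in the middle. The gauge's shoulder rests on its top. Origin: centre of its underside.
- incubator: White fixed card incubator, 120 (its x) x 200 (y) x 70 mm high, bare metal top, display on the -x side. Origin: centre of its underside. Three upright slots that look alike, in a row along y in its top (see the slot points). One is sound, two are warped inside; which one changes every time and cannot be seen. It must never be loaded with more than 40 N, knocks included.
- slot_left (a point): Centre of the mouth, level with the top, of the slot at incubator y +55 mm (the robot's left). x runs along its 29 mm length, y across its 8 mm gap (2 mm bevel), z up. From 8 to 22 mm down, two sprung rubber lips close it to sight; the blade drags on them all the way, up to about 10 N, and they hold the gauge up, so it must be pushed home.
- slot_mid (a point): The same for the slot at incubator y = 0. Below the lips, from 24 mm down, is a liner. In the sound slot its gap is 10 mm and the 6 mm blade goes on until the gauge's shoulder sits on the incubator's top, blade 48 mm in. In a warped slot the gap is 3 mm: the blade jams 24 mm in, then only gives on a rubber seat, about 3 N per mm for at most 10 mm.
- slot_right (a point): The same for the slot at incubator y -55 mm (the robot's right). Mouth, lips and liner as told for the other two.
- vial_a: Small amber glass jar with a white cap, 42 mm wide, 62 mm high, standing on the bench; origin at the centre of its underside. Leave alone.
- vial_b: A second such jar. Leave alone.
- tube_rack: Purple tube rack 80 by 140 mm, 40 mm high (58 mm with its tubes), loose on the bench; origin at the centre of its underside. Leave alone.
Not all that is in view belongs to the job. There is more than one size of the gauge; the one meant has the size given above. Several things look just like the incubator: the one meant starts farthest to the robot's right.

How it is judged:
By the outcome, as a careful person would: the job done as asked, in the order asked, and still so for the second after the job is handed in, with the robot touching nothing.
It also fails if it takes over 67 s, if anything falls off the work surface, if the arm or the gripper's body presses on something with over 40 N, if the wrist force passes 120 N, or if a joint passes its speed limit or range.

ROBOT

A 6-joint arm with a two-finger parallel gripper is mounted at the origin on the work surface. World frame = base frame: x ahead of the robot, y to its left, z up, the work surface at z = 0. Lengths are in mm, angles in rad, forces in N, time in s.
With the tool pointing down it reaches from about 400 to 925 mm from the base axis. Payload 12.5 kg.
Tool frame: the origin (TCP) lies between the finger pads; the fingertips stand 14 mm ahead of it and the grasp point (between the pads) lies 5 mm behind it; x points along the fingers, y is the direction in which the jaws open and shut, and the axes are right-handed (so a half turn about x gives the same grasp; the last joint's range is limited). The gripper opens to 95 mm and grips with 3 to 60 N. Pads are 20 mm wide; open, the fingers measure 119 mm over their backs; the gripper's body (75 mm by 180 mm) begins 59 mm behind the grasp point.
Start: joints at [-1.397, 0.491, 1.559, -0, 1.092, -0.106], TCP at [172.625, -600.705, 228.661] pointing down, gripper open.
Joint ranges: [-3.1, 3.1], [-0.84, 2.19], [0.05, 2.79], [-1.13, 4.28], [0.06, 2.93], [-2.69, 2.69]. Speed limits (rad/s): [2.22, 2.22, 2.79, 3.14, 3.14, 3.14].

INTERFACE

Orientations are given as [roll, pitch, yaw] about the fixed x, y, z axes, in that order (R = Rz(yaw) Ry(pitch) Rx(roll)).
In Python, from cell import env, cams gives the robot as it stands.
- The arm moves only by the tool carry_out, never from a script. Its arguments are lists of equal length, an entry for each row: "grip": the closure, from -1 (fully open) to 1 (shut); "linear": the shift along the tool's x, y, z scaled (see below), a list of three; "turn": the turn about the tool's x scaled (see below). In form: {"grip": [grip, ...], "linear": [[tx, ty, tz], ...], "turn": [turn, ...]}. A call has 1 to 5 rows; each row shifts and turns the commanded pose from where the row before left it, along the tool's axes as they then stand; what a row does not reach is not made up. The controller multiplies each number of a shift by 0.5 m and each number of a turn by 180 degrees. A row lasts 1/10 s, in which the tool goes at most 50 mm and 8.59 degrees, less where a joint would pass 70% of its speed; a pose out of reach is approached as far as the arm can. A call with a number of a shift or a turn outside -1 to 1 is refused whole. A call with a gripper value outside its range is refused whole. The fingers move at their own pace and stop on an object; the grip force is fixed at half the most. Time passes only in rows, so rows that do not move let the fingers close. It gives the time, the measured TCP pose, the force and the opening at its end, in the units of the state.
- env.state(): the state, without advancing time (a new reading comes with each control period).
- cams.read_camera(name): name is "scene" or "top" or "wrist"; returns the picture (480x640x3 uint8, blue, green, red); there is no depth.
- cams.camera_info(name): a dict with "fx", "fy", "cx", "cy" (pixels), "view" (4x4, takes a point from world to camera coordinates). Camera axes: x right, y down, z forward; pixel columns grow to the right and rows downward; lengths in mm; the calibration is good to about 2 mm. A picture is of the moment at which its call begins: read the wrist's pose just before it. camera_info takes no time and is no camera call; for the wrist camera it gives the pose at the moment of the call.
- env.job_done(): hands the job in, once; it reports no verdict.
The state is a dict: "t": time; "joints": joint angles; "qvel": joint speeds; "tau": joint torques, N m; "eef_pos": TCP position; "tcp_rot": TCP orientation; "ft_force": force on the tool from outside, world axes, zero at the start; "moment": the same for the moment, N m; "opening": opening from 0.0 (shut) to 1.0 (fully open).
Only numpy, scipy, OpenCV 4.12 (cv2) and the standard library are available. Lean on these libraries where they do the work, as an engineer would, in place of code of your own. Each camera call takes 0.05 s, during which the arm holds its last target. There are 200 camera calls.

## Working session

There is one attempt and no reset: what is moved stays moved. The work goes in short steps, Python scripts to look and compute and a tool call to move; the robot and the scene stay as the last step left them, time stands still between calls to the robot, and variables do not carry over. Pictures are saved under pics/ and viewed, about 8 in all and at most 12, crops included, and the job is handed in when it is done.

Besides the shell and the picture viewer there is one more tool, called after ">>>" as a command line: name --pt "numbers of a row" for each row, then --argument value for the rest. carry_out: Moves the arm, as the interface text tells. Shifts and turns lie within -1 to 1; 1 stands for 0.5 m of shift or 180 degrees of turn. Its arguments: {"type":"object","properties":{"grip":{"type":"array"},"linear":{"type":"array"},"turn":{"type":"array"}},"required":["grip","linear","turn"]}

```bash
ls; mkdir -p pics; python3 - <<'E'
from cell import env,cams
import cv2,numpy as np
s=env.state();print(s)
a=cams.read_camera("scene");b=cams.read_camera("top")
cv2.imwrite("pics/scene0.png",a);cv2.imwrite("pics/top0.png",b)
for n in("scene","top","wrist"):
    i=cams.camera_info(n);print(n,[i[k] for k in("fx","fy","cx","cy")],np.round(i["view"],4).tolist())
E
```

```text
pics
{'t': 0.0, 'joints': array([-1.39661505e+00,  4.91571220e-01,  1.55943415e+00, -2.75977201e-05,
        1.09172499e+00, -1.05622077e-01]), 'qvel': array([-0.00163231, -0.00113366,  0.00177311, -0.00041368, -0.00102635,
       -0.00047692]), 'tau': array([-2.87003437e-03, -6.12642145e+01, -2.58185613e+01,  6.90490636e-02,
        4.81279241e-02, -1.15639596e-04]), 'eef_pos': array([ 172.56692944, -600.46726267,  228.0597729 ]), 'tcp_rot': array([-1.65490796,  1.56965836,  1.76650078]), 'ft_force': array([0.54775618, 0.0922503 , 0.78830621]), 'moment': array([-0.00338803, -0.00307083, -0.00239474]), 'opening': 1.0020828928714278}
scene [553.7206734935644, 553.7206734935644, 315.76079218897723, 236.72712445263] [[0.6429, 0.7658, 0.0147, -410.6981], [0.4808, -0.3886, -0.786, -179.5649], [-0.5962, 0.5124, -0.618, 1183.8515], [0.0, 0.0, 0.0, 1.0]]
top [553.3290763141988, 553.3290763141988, 304.85965330657984, 236.29669601524978] [[-0.0114, -0.9999, 0.0123, 80.3193], [-0.9946, 0.0101, -0.1029, 571.5065], [0.1028, -0.0135, -0.9946, 1061.8412], [0.0, 0.0, 0.0, 1.0]]
wrist [383.88290113851036, 383.88290113851036, 318.01464671858236, 249.63212406455554] [[0.2754, -0.9613, -0.0011, -624.5411], [-0.9285, -0.2663, 0.259, -28.3567], [-0.2492, -0.0703, -0.9659, 391.1252], [0.0, 0.0, 0.0, 1.0]]
```

View pics/top0.png

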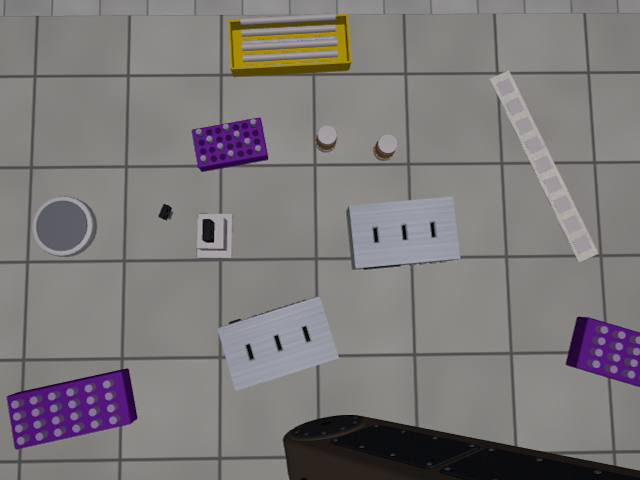

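View pics/scene0.png

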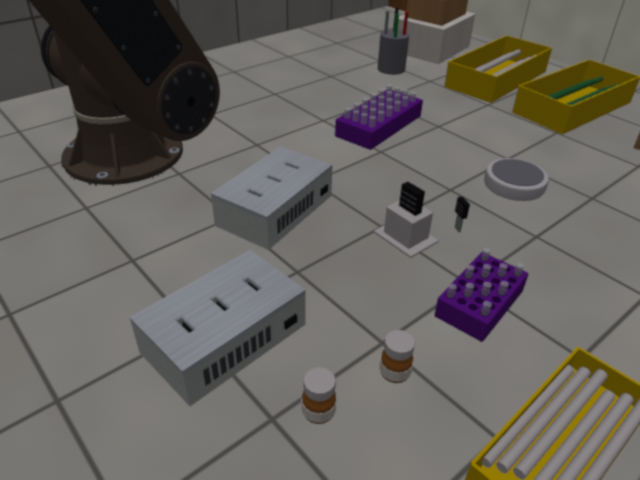

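The right-hand incubator, centred at top pixel (404,232), is the one meant, as it lies farthest to the robot's right; the other is at (278,344). There are two gauge candidates: (208,231) in the white holder with a handle about 22 px (~40 mm) long, and a small one lying near (166,212) at about 12 px. The holder one fits the description. I'll confirm it in a crop and measure.

```bash
cat > h.py <<'E'
import numpy as np,cv2
from scipy.spatial.transform import Rotation as R
from cell import env,cams
def ray(info,uv,z):
    V=np.array(info["view"]);Rm=V[:3,:3];c=-Rm.T@V[:3,3]
    d=np.linalg.inv(Rm)@np.array([(uv[0]-info["cx"])/info["fx"],(uv[1]-info["cy"])/info["fy"],1])
    return c+d*(z-c[2])/d[2]
def proj(info,p):
    q=np.array(info["view"])@np.append(p,1);return np.array([info["fx"]*q[0]/q[2]+info["cx"],info["fy"]*q[1]/q[2]+info["cy"]])
def darks(im,info,z,thr,roi,amin=20):
    x0,y0,x1,y1=roi
    m=(im.max(2)<thr).astype(np.uint8);k=np.zeros_like(m);k[y0:y1,x0:x1]=m[y0:y1,x0:x1]
    for c in cv2.findContours(k,cv2.RETR_EXTERNAL,cv2.CHAIN_APPROX_NONE)[0]:
        if cv2.contourArea(c)<amin: continue
        r=cv2.minAreaRect(c);b=cv2.boxPoints(r);w=np.array([ray(info,p,z) for p in b])
        e=[w[1]-w[0],w[2]-w[1]];e=e if np.linalg.norm(e[0])>np.linalg.norm(e[1]) else e[::-1]
        a=np.degrees(np.arctan2(e[0][1],e[0][0]));a=(a+90)%180-90
        print("px",np.round(r[0],1),"world",np.round(w.mean(0),1),"size",np.round([np.linalg.norm(v) for v in e],1),"yaw",round(a,1))
def st():
    s=env.state();M=R.from_euler("xyz",s["tcp_rot"]).as_matrix()
    print("t",round(s["t"],2),"pos",np.round(s["eef_pos"],1),"F",np.round(s["ft_force"],1),"open",round(s["opening"],3));print(np.round(M,3).tolist());return s,M
E
python3 - <<'E'
from h import *
st()
im=cv2.imread("pics/top0.png");i=cams.camera_info("top")
print("slots");darks(im,i,70,70,(360,210,450,255))
print("gauge");darks(im,i,105,60,(195,215,225,250));print("small");darks(im,i,20,60,(150,200,180,225))
a=cv2.imread("pics/scene0.png")[140:280,350:550]
b=im[180:280,140:260]
cv2.imwrite("pics/crop.png",np.hstack([cv2.resize(a,(571,400),interpolation=2),cv2.resize(b,(229,400),interpolation=2)] if 0 else [cv2.resize(a,(400,280),interpolation=2),cv2.resize(b,(336,280),interpolation=2)]))
E
```

```text
t 0.1 pos [ 172.6 -600.5  228.1] F [ 0.1  0.6 -0.2] open 1.002
[[-0.0, 0.276, -0.961], [0.001, -0.961, -0.276], [-1.0, -0.001, -0.0]]
slots
px [375.2 234.5] world [570.1 -59.1  70. ] size [25.3  6.1] yaw 4.9
px [403.8 232. ] world [ 574.4 -113.7   70. ] size [27.   5.7] yaw 4.6
px [432.4 229.5] world [ 578.6 -168.3   70. ] size [25.4  5.5] yaw 5.1
gauge
px [208. 230.] world [577.9 252.4 105. ] size [40.6 18.3] yaw 0.3
small
px [165.4 211.8] world [625.  351.1  20. ] size [27.7 19. ] yaw -20.8
```

View pics/crop.png

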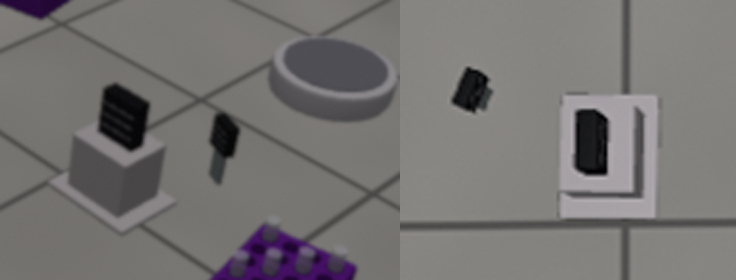

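The crop shows the holder gauge is the large one (black handle seated on the white holder); the smaller gauge lies loose beside it. Starting the approach: turn and move in an arc over the scene.

>>> carry_out --grip '[-1, -1, -1, -1, -1]' --pt "0 -0.06 -0.06" --pt "0 -0.06 -0.06" --pt "0 -0.06 -0.06" --pt "0 -0.06 -0.06" --pt "0 -0.06 -0.06" --turn '[0.045, 0.044, 0, 0, 0]'

```text
t: 0.6
eef_pos: [309.5, -438.3, 228.5]
tcp_rot: [-1.147, 1.571, 1.995]
ft_force: [0.6, -0.6, 0.7]
opening: 0.999
```

>>> carry_out --grip '[-1, -1, -1, -1, -1]' --pt "0 -0.06 -0.06" --pt "0 -0.06 -0.06" --pt "0 -0.06 -0.06" --pt "0 -0.06 -0.06" --pt "0 -0.06 -0.06" --turn '[0, 0, 0, 0, 0]'

```text
t: 1.1
eef_pos: [459.6, -288.2, 228.5]
tcp_rot: [-0.402, 1.57, 2.74]
ft_force: [0.4, -0.1, 0.5]
opening: 1.003
```

>>> carry_out --grip '[-1, -1, -1, -1, -1]' --pt "0 -0.09 -0.02" --pt "0 -0.09 -0.02" --pt "0 -0.09 -0.02" --pt "0 -0.09 -0.02" --pt "0 0 0" --turn '[0, 0, 0, 0, 0]'

```text
t: 1.6
eef_pos: [499.0, -105.4, 228.5]
tcp_rot: [-1.04, 1.57, 2.106]
ft_force: [-0.4, 0.1, -0.1]
opening: 1.002
```

```bash
python3 - <<'E'
from h import *
st();i=cams.camera_info("wrist");im=cams.read_camera("wrist");cv2.imwrite("pics/w1.png",im)
V=np.array(i["view"]);print("cam",np.round(-V[:3,:3].T@V[:3,3],1))
for p in[(570.1,-59.1,70),(574.4,-113.7,70),(578.6,-168.3,70)]:print(np.round(proj(i,p),1))
darks(im,i,70,70,(0,0,640,480),100)
E
```

```text
t 1.6 pos [ 499.  -105.4  228.5] F [-0.4  0.1 -0.1] open 1.002
[[-0.0, 0.005, -1.0], [0.001, -1.0, -0.005], [-1.0, -0.001, 0.0]]
cam [ 572.4 -104.9  384.8]
[260.5 149.3]
[329.3 144. ]
[398.7 138.7]
px [319.5 375. ] world [ 358.2 -106.9   70. ] size [550.9 226.4] yaw -89.8
px [263.6 146.8] world [571.8 -61.6  70. ] size [26.4  6.4] yaw 4.5
px [332.1 141.3] world [ 576.3 -115.9   70. ] size [26.7  6.7] yaw 5.2
px [401.  135.5] world [ 580.9 -170.    70. ] size [26.4  6.2] yaw 3.6
```

View pics/w1.png

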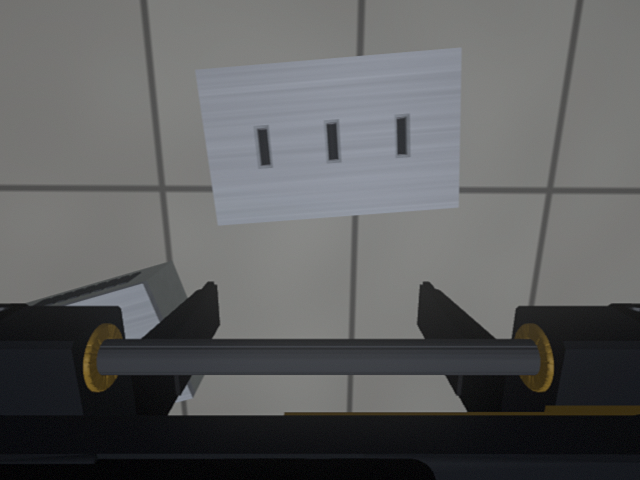

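>>> carry_out --grip '[-1, -1, -1, -1, -1]' --pt "0 -0.09 0" --pt "0 -0.09 0" --pt "0 -0.09 0" --pt "0 -0.09 0" --pt "0 -0.09 0" --turn '[0, 0, 0, 0, 0]'

```text
t: 2.15
eef_pos: [498.7, 115.9, 228.5]
tcp_rot: [1.501, 1.57, -1.642]
ft_force: [1.2, 0.5, 0.9]
opening: 1.003
```

>>> carry_out --grip '[-1, -1, -1, -1, -1]' --pt "0 -0.09 0" --pt "0 -0.09 0" --pt "0 -0.08 0" --pt "0 0 0" --pt "0 0 0" --turn '[0, 0, 0, 0, 0]'

```text
t: 2.65
eef_pos: [498.7, 244.9, 228.1]
tcp_rot: [0.747, 1.57, -2.394]
ft_force: [-0.1, -0.7, 0.4]
opening: 0.998
```

Wrist view: the slots are at (264,147), (332,141) and (401,136), within 2 mm of the top camera. Now the gauge from the wrist.

```bash
python3 - <<'E'
from h import *
st();i=cams.camera_info("wrist");im=cams.read_camera("wrist");cv2.imwrite("pics/w2.png",im)
darks(im,i,105,75,(0,0,640,255),100)
E
```

```text
t 2.65 pos [498.7 244.9 228.1] F [-0.1 -0.7  0.4] open 0.998
[[-0.001, 0.001, -1.0], [-0.001, -1.0, -0.001], [-1.0, 0.001, 0.001]]
px [634. 152.] world [568.3  22.  105. ] size [26.6  7. ] yaw 12.3
px [304.5 134. ] world [580.2 254.5 105. ] size [38.8 14.4] yaw -0.1
px [199.3  81.9] world [614.1 325.2 105. ] size [24.2 20.7] yaw -22.9
```

View pics/w2.png

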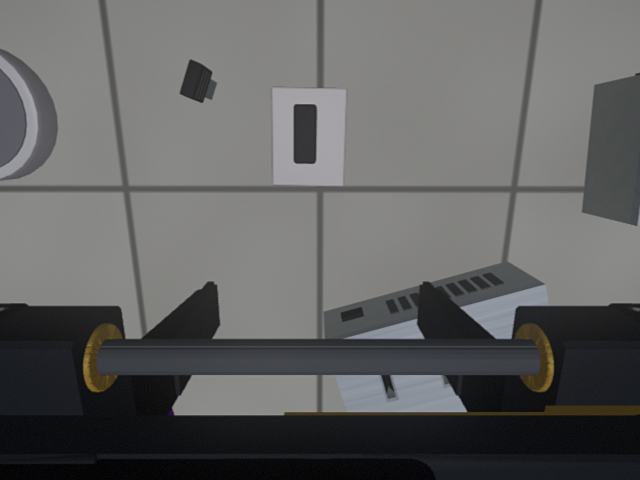

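>>> carry_out --grip '[-1, -1, -1, -1, -1]' --pt "0 -0.019 -0.083" --pt "0 0 -0.08" --pt "0 0 0" --pt "0.08 0 0" --pt "0.07 0 0" --turn '[0, 0, 0, 0, 0]'

```text
t: 3.2
eef_pos: [580.4, 252.8, 152.9]
tcp_rot: [-3.066, 1.57, 0.073]
ft_force: [0.6, -0.2, -0.5]
opening: 0.993
```

>>> carry_out --grip '[-1, -1, -1, -1, -1]' --pt "0.06 0 0" --pt "0.05 0 0" --pt "0.036 0 0" --pt "0 0 0" --pt "0 0 0" --turn '[0, 0, 0, 0, 0]'

```text
t: 3.7
eef_pos: [580.4, 253.7, 81.1]
tcp_rot: [1.317, 1.571, -1.826]
ft_force: [0.0, 0.0, 0.5]
opening: 0.998
```

```bash
python3 - <<'E'
from h import *
st();i=cams.camera_info("wrist");im=cams.read_camera("wrist");cv2.imwrite("pics/w3.png",im)
E
```

```text
t 3.7 pos [580.4 253.7  81.1] F [0.  0.  0.5] open 0.998
[[-0.0, -0.001, -1.0], [-0.0, -1.0, 0.001], [-1.0, 0.0, 0.0]]
```

View pics/w3.png

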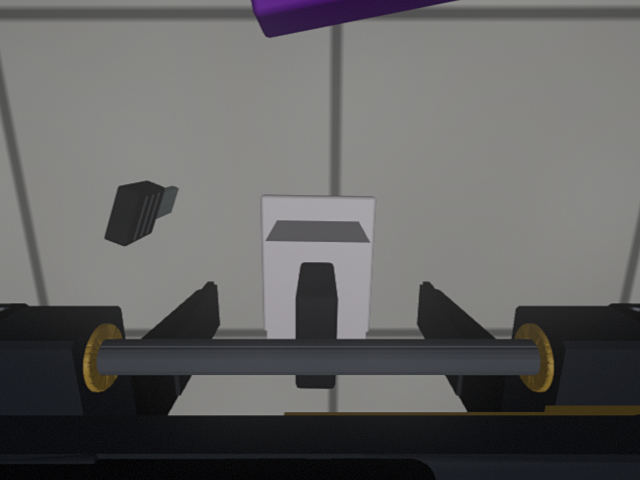

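The handle at (316,320) sits midway between the fingers, so I'm closing.

>>> carry_out --grip '[1, 1, 1, 1, 1]' --pt "0 0 0" --pt "0 0 0" --pt "0 0 0" --pt "0 0 0" --pt "0 0 0" --turn '[0, 0, 0, 0, 0]'

```text
t: 4.25
eef_pos: [580.1, 254.9, 80.7]
tcp_rot: [2.94, 1.571, -0.201]
ft_force: [-0.2, -0.8, -0.4]
opening: 0.637
```

>>> carry_out --grip '[1, 1, 1, 1, 1]' --pt "0 0 0" --pt "0 0 0" --pt "0 0 0" --pt "0 0 0" --pt "0 0 0" --turn '[0, 0, 0, 0, 0]'

```text
t: 4.75
eef_pos: [580.1, 254.8, 80.6]
tcp_rot: [1.154, 1.571, -1.988]
ft_force: [-0.8, -0.1, 0.3]
opening: 0.217
```

>>> carry_out --grip '[1, 1, 1, 1, 1]' --pt "0 0 0" --pt "0 0 0" --pt "0 0 0" --pt "0 0 0" --pt "0 0 0" --turn '[0, 0, 0, 0, 0]'

```text
t: 5.25
eef_pos: [580.1, 254.8, 80.6]
tcp_rot: [1.823, 1.571, -1.318]
ft_force: [-0.9, -0.0, -0.1]
opening: 0.169
```

>>> carry_out --grip '[1, 1, 1, 1, 1]' --pt "-0.02 0 0" --pt "-0.04 0 0" --pt "-0.06 0 0" --pt "-0.06 0 0" --pt "-0.04 0 0" --turn '[0, 0, 0, 0, 0]'

```text
t: 5.75
eef_pos: [580.4, 255.0, 193.5]
tcp_rot: [-2.876, 1.568, 0.266]
ft_force: [0.9, 0.2, -1.3]
opening: 0.164
```

>>> carry_out --grip '[1, 1, 1, 1, 1]' --pt "-0.02 0 0" --pt "0 0.02 0" --pt "0 0.05 0" --pt "0 0.06 0" --pt "0 0.06 0" --turn '[0, 0, 0, 0, 0]'

```text
t: 6.25
eef_pos: [579.3, 158.3, 199.2]
tcp_rot: [0.26, 1.569, -2.881]
ft_force: [-0.0, 0.1, -0.2]
opening: 0.169
```

>>> carry_out --grip '[1, 1, 1, 1, 1]' --pt "0 0.06 0" --pt "0 0.06 0" --pt "0 0.06 0" --pt "0 0.06 0" --pt "0 0.06 0" --turn '[0, 0, 0, 0, 0]'

```text
t: 6.75
eef_pos: [579.3, 8.1, 199.3]
tcp_rot: [-0.024, 1.569, 3.118]
ft_force: [0.6, 0.3, -1.2]
opening: 0.171
```

>>> carry_out --grip '[1, 1, 1, 1, 1]' --pt "0 0.06 0" --pt "0 0.04 0" --pt "0 0.02 0" --pt "0 0 0.1" --pt "0 0 0" --turn '[0, -0.025, 0, 0, 0]'

```text
t: 7.25
eef_pos: [525.5, -53.7, 198.9]
tcp_rot: [-0.271, 1.564, 2.946]
ft_force: [1.0, 0.1, -0.5]
opening: 0.17
```

```bash
python3 - <<'E'
from h import *
s,M=st();print("yaw tool",np.degrees(np.arctan2(M[1,1],M[0,1]))+90)
i=cams.camera_info("wrist");im=cams.read_camera("wrist");cv2.imwrite("pics/w4.png",im)
darks(im,i,70,70,(0,0,640,290),100)
V=np.array(i["view"]);print("cam",np.round(-V[:3,:3].T@V[:3,3],1))
E
```

```text
t 7.25 pos [525.5 -53.7 198.9] F [ 1.   0.1 -0.5] open 0.17
[[-0.007, 0.076, -0.997], [0.001, -0.997, -0.076], [-1.0, -0.002, 0.007]]
yaw tool 4.344590164633999
px [318.  275.5] world [500.3 -55.2  70. ] size [43.5 22.4] yaw -85.7
px [480.7 181.4] world [ 582.  -168.6   70. ] size [25.5  4.5] yaw 4.2
px [406.8 181.4] world [ 578.  -114.6   70. ] size [25.4  5.6] yaw 4.5
px [333.  181.5] world [573.8 -60.7  70. ] size [25.4  5.8] yaw 5.1
cam [599.8 -48.3 354.7]
```

View pics/w4.png

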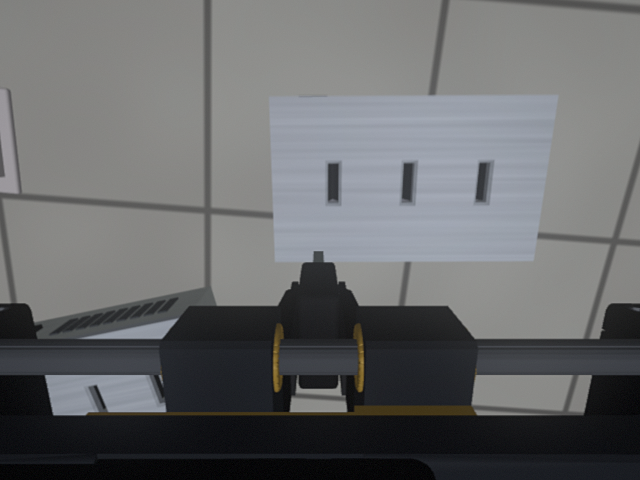

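The blade tip shows at (318,251) and the left slot at (333,181). I'll use the tip's predicted against seen pixel to calibrate out the wrist camera bias.

```bash
python3 - <<'E'
from h import *
s,M=st();i=cams.camera_info("wrist");im=cv2.imread("pics/w4.png")
p=s["eef_pos"]
for sy in(-3,3):
  for d in(0,48): print("tip corner",sy,d,np.round(proj(i,p+M@np.array([68.6-d,sy,-12])),1))
for zz in (24.4,): print("handle top far", [np.round(proj(i,p+M@np.array([-zz,sy,-20])),1) for sy in(-8,8)])
print(im[246:268:2,306:332].max(2))
# slot outline, mouth row profiles
print(im[181,318:350].max(2) if 0 else im[180,318:350].max(1), im[180,392:425].max(1), im[180,468:500].max(1))
print(im[152:212,333].max(1))
E
```

```text
t 7.3 pos [528.6 -53.9 199.9] F [ 0.9  0.3 -0.3] open 0.169
[[-0.003, 0.076, -0.997], [0.001, -0.997, -0.076], [-1.0, -0.001, 0.003]]
tip corner -3 0 [313.3 251.3]
tip corner -3 48 [312.2 277.2]
tip corner 3 0 [323.2 251.3]
tip corner 3 48 [324.5 277.2]
handle top far [array([296.7, 296.8]), array([340.2, 296.8])]
[[169 169 169 169 170 170 170 169 170 171 170 170 170 172 170 171 169 169
  170 169 170 170 168 169 170 170]
 [167 166 167 166 167 168 166 168 167 167 168 168 166 167 167 168 167 167
  168 167 168 168 167 168 168 168]
 [167 169 169 168 168 168 171 170 170 172 173 173 173 174 173 172 171 169
  172 169 169 169 170 170 170 170]
 [170 170 170 170 170 172 172 136  74  69  72  72  73  72  72  70  74 134
  172 171 171 169 171 170 170 170]
 [171 169 170 169 171 172 163 123  74  74  75  75  77  76  76  73  75 135
  173 171 171 171 170 170 169 169]
 [172 172 174 172 173 174 163 121  73  73  75  75  75  76  75  72  74 120
  164 175 174 173 174 173 174 173]
 [170 170 170 170 170 173 162 120  74  73  73  75  76  75  75  71  75 116
  161 171 171 171 170 171 170 172]
 [172 172 171 171 174
[... 357 characters left out ...]
47  47  49  48  46  50
   49  47  48  49  48  48  49  48]]
[175 176 175 176 177 178 174 164 155 130  78  57  58  62  61  61  58  59
  57  59 100 134 140 155 173 176 176 177 176 176 176 174] [177 175 176 177 177 176 177 176 167 157 128  70  58  59  60  62  59  61
  59  74  93 120 139 141 149 168 176 176 176 175 176 177 175] [171 171 173 172 173 172 173 167 154 113  61  58  60  60  59  59  70  85
  93  96 123 138 136 139 157 170 169 170 169 171 168 170]
[168 171 172 171 169 170 171 169 162 154 139 106  66  60  59  61  61  60
  61  61  60  60  60  61  59  61  61  61  61  61  60  60  61  61  61  61
  61  61  60  60  61  61  61  60  61  59  70  98 114 108 113 132 144 150
 163 171 172 171 173 171]
```

```bash
python3 - <<'E'
from h import *
for k in range(2):
    s,M=st();i=cams.camera_info("wrist");im=cams.read_camera("wrist")
    im=cv2.GaussianBlur(im,(3,3),0)
    darks(im,i,70,158,(315,140,520,215),200)
print(s["joints"].round(3))
E
```

```text
t 7.3 pos [528.6 -53.9 199.9] F [ 0.9  0.3 -0.3] open 0.169
[[-0.003, 0.076, -0.997], [0.001, -0.997, -0.076], [-1.0, -0.001, 0.003]]
px [407.1 187.8] world [ 576.8 -116.    70. ] size [32.5 11.8] yaw 4.4
px [332. 188.] world [572.4 -60.7  70. ] size [32.3 11.7] yaw 5.2
px [481.4 187. ] world [ 581.4 -170.8   70. ] size [33.2 12.1] yaw 4.6
t 7.35 pos [530.4 -54.  200.4] F [-0.1 -0.5 -1.5] open 0.166
[[-0.001, 0.077, -0.997], [0.0, -0.997, -0.077], [-1.0, -0.0, 0.001]]
px [480.2 190.5] world [ 581.1 -170.7   70. ] size [32.9 12.1] yaw 3.9
px [406.1 190.8] world [ 576.7 -115.9   70. ] size [32.7 11.8] yaw 4.4
px [332. 191.] world [572.3 -61.   70. ] size [32.5 11.7] yaw 5.2
[-0.225  0.394  1.817 -0.     0.931  1.269]
```

>>> carry_out --grip '[1, 1, 1, 1, 1]' --pt "0 0.01 -0.04" --pt "0 0.01 -0.0425" --pt "0.04 0 0" --pt "0.04 0 0" --pt "0.02 0 0" --turn '[0, -0.001, 0, 0, 0]'

```text
t: 7.9
eef_pos: [573.3, -60.4, 148.8]
tcp_rot: [-0.267, 1.569, 2.956]
ft_force: [0.3, 0.1, -0.8]
opening: 0.166
```

>>> carry_out --grip '[1, 1, 1, 1, 1]' --pt "0 0 0" --pt "0 0 0" --pt "0 0 0" --pt "0 0 0" --pt "0 0 0" --turn '[0, 0, 0, 0, 0]'

```text
t: 8.4
eef_pos: [573.2, -60.8, 151.2]
tcp_rot: [2.757, 1.57, -0.303]
ft_force: [0.7, 0.6, -0.3]
opening: 0.164
```

```bash
python3 - <<'E'
from h import *
s,M=st();i=cams.camera_info("wrist");im=cams.read_camera("wrist");cv2.imwrite("pics/w5.png",cv2.resize(im[180:400,220:440],(660,660))[:600])
d=np.array([572.3,-60.9,70])-s["eef_pos"];print("to slot, tool axes",(M.T@d).round(2),"yaw",np.degrees(np.arctan2(M[1,1],M[0,1]))+90)
E
```

```text
t 8.4 pos [573.2 -60.8 151.2] F [ 0.7  0.6 -0.3] open 0.164
[[0.001, 0.082, -0.997], [-0.0, -0.997, -0.082], [-1.0, 0.0, -0.001]]
to slot, tool axes [ 8.121e+01 -5.000e-02  9.700e-01] yaw 4.688512289468221
```

View pics/w5.png

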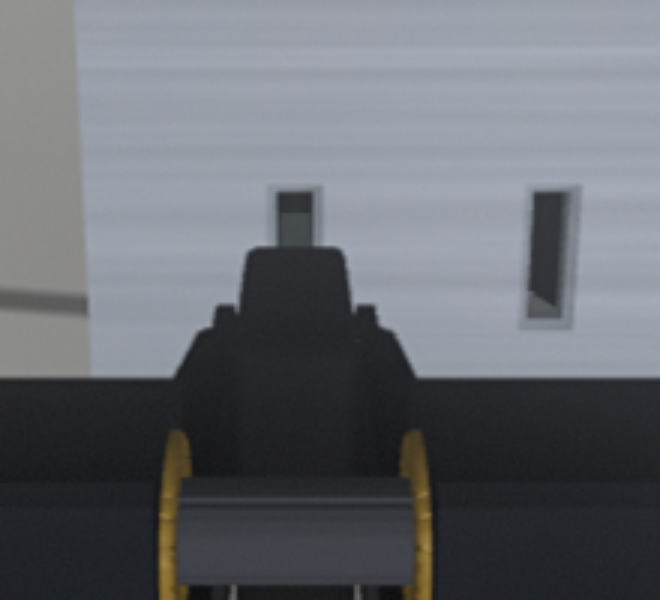

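The blade (columns 277–313 in the crop) lines up with the left slot (276–316). Descending gently.

>>> carry_out --grip '[1, 1, 1, 1, 1]' --pt "0.01 0 0.002" --pt "0.01 0 0" --pt "0.01 0 0" --pt "0.008 0 0" --pt "0 0 0" --turn '[0, 0, 0, 0, 0]'

```text
t: 8.95
eef_pos: [571.7, -60.8, 130.8]
tcp_rot: [-0.241, 1.57, 2.983]
ft_force: [-0.4, 0.0, -1.1]
opening: 0.164
```

>>> carry_out --grip '[1, 1, 1, 1, 1]' --pt "0.006 0 0" --pt "0.006 0 0" --pt "0.006 0 0" --pt "0 0 0" --pt "0 0 0" --turn '[0, 0, 0, 0, 0]'

```text
t: 9.45
eef_pos: [572.1, -60.9, 122.6]
tcp_rot: [2.629, 1.571, -0.431]
ft_force: [0.5, 0.8, -0.7]
opening: 0.165
```

>>> carry_out --grip '[1, 1, 1, 1, 1]' --pt "0.004 0 0" --pt "0 0 0" --pt "0.004 0 0" --pt "0 0 0" --pt "0 0 0" --turn '[0, 0, 0, 0, 0]'

```text
t: 9.95
eef_pos: [571.9, -60.9, 118.4]
tcp_rot: [-0.111, 1.571, 3.112]
ft_force: [1.8, -0.7, -1.2]
opening: 0.17
```

>>> carry_out --grip '[1, 1, 1, 1, 1]' --pt "0.004 0 0" --pt "0 0 0" --pt "0.002 0 0" --pt "0 0 0" --pt "0 0 0" --turn '[0, 0, 0, 0, 0]'

```text
t: 10.45
eef_pos: [571.9, -60.9, 115.5]
tcp_rot: [0.077, 1.571, -2.982]
ft_force: [0.1, -0.5, -1.0]
opening: 0.165
```

>>> carry_out --grip '[1, 1, 1, 1]' --pt "0.002 0 0" --pt "0.002 0 0" --pt "0 0 0" --pt "0 0 0" --turn '[0, 0, 0, 0]'

```text
t: 10.85
eef_pos: [572.0, -60.9, 113.5]
tcp_rot: [0.137, 1.571, -2.923]
ft_force: [0.6, -0.1, 0.5]
opening: 0.167
```

```bash
python3 - <<'E'
from h import *
for k in range(4):
    s,M=st();i=cams.camera_info("wrist");im=cams.read_camera("wrist")
cv2.imwrite("pics/w6.png",cv2.resize(im[180:400,220:440],(600,600)))
# predicted handle-top far edge & shoulder
print([np.round(proj(i,s["eef_pos"]+M@np.array([-24.4,sy,-20])),1) for sy in(-8,8)])
print(s["tau"].round(2))
E
```

```text
t 10.85 pos [572.  -60.9 113.5] F [ 0.6 -0.1  0.5] open 0.167
[[-0.0, 0.082, -0.997], [-0.0, -0.997, -0.082], [-1.0, 0.0, 0.0]]
t 10.9 pos [572.  -60.9 113.5] F [-0.3  0.6  0.1] open 0.165
[[-0.0, 0.082, -0.997], [-0.0, -0.997, -0.082], [-1.0, 0.0, 0.0]]
t 10.95 pos [572.  -60.9 113.5] F [ 0.3 -0.7 -0. ] open 0.169
[[-0.0, 0.082, -0.997], [-0.0, -0.997, -0.082], [-1.0, 0.0, 0.0]]
t 11.0 pos [572.  -60.9 113.5] F [ 0.5 -0.4 -1.1] open 0.167
[[-0.0, 0.082, -0.997], [-0.0, -0.997, -0.082], [-1.0, 0.0, 0.0]]
[array([296.7, 296.9]), array([340.1, 296.8])]
[ -0.06 -59.83 -19.37   0.     0.09  -0.  ]
```

View pics/w6.png

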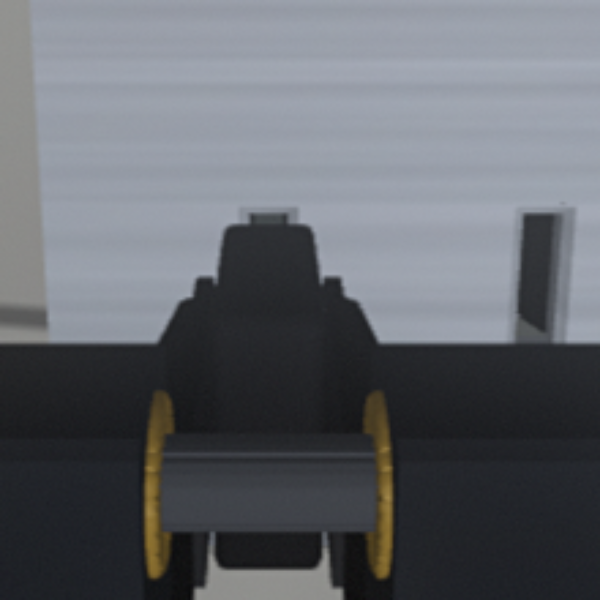

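No slip: the shoulder's far edge is at image row 262 in both views. Depth is ~25 mm with no load yet, so I continue in small steps.

>>> carry_out --grip '[1, 1, 1]' --pt "0.002 0 0" --pt "0.001 0 0" --pt "0 0 0" --turn '[0, 0, 0]'

```text
t: 11.35
eef_pos: [572.0, -60.9, 112.1]
tcp_rot: [2.205, 1.571, -0.854]
ft_force: [0.2, -0.2, 0.7]
opening: 0.167
```

>>> carry_out --grip '[1, 1, 1]' --pt "0.002 0 0" --pt "0.001 0 0" --pt "0 0 0" --turn '[0, 0, 0]'

```text
t: 11.65
eef_pos: [572.0, -60.9, 110.5]
tcp_rot: [1.161, 1.571, -1.899]
ft_force: [0.4, 0.3, 0.6]
opening: 0.17
```

```bash
cat > slip.py <<'E'
from h import *
s,M=st();im=cams.read_camera("wrist").max(2).astype(int)
c=im[225:300,310:327].mean(1);print("shoulder-ish profile from row 250:",c[25:50].round(0).tolist())
r=im[275,285:350];e=np.where(r<80)[0]+285;print("cols row275",e.min(),e.max())
c=im[360:412,312:325].mean(1);print("near edge rows 375+",c[15:40].round(0).tolist())
E
python3 slip.py; python3 - <<'E'
import cv2
im=cv2.imread("pics/w4.png").max(2).astype(int)
print(im[250:275,310:327].mean(1).round(0).tolist(),im[375:400,312:325].mean(1).round(0).tolist())
E
```

```text
t 11.65 pos [572.  -60.9 110.5] F [0.4 0.3 0.6] open 0.17
[[-0.0, 0.082, -0.997], [-0.0, -0.997, -0.082], [-1.0, 0.0, 0.0]]
shoulder-ish profile from row 250: [171.0, 170.0, 169.0, 168.0, 168.0, 171.0, 174.0, 156.0, 149.0, 133.0, 92.0, 81.0, 61.0, 52.0, 52.0, 52.0, 52.0, 51.0, 51.0, 51.0, 50.0, 51.0, 50.0, 50.0, 49.0]
cols row275 301 335
near edge rows 375+ [37.0, 28.0, 29.0, 29.0, 30.0, 29.0, 29.0, 30.0, 30.0, 28.0, 29.0, 27.0, 23.0, 58.0, 142.0, 147.0, 144.0, 144.0, 144.0, 144.0, 144.0, 144.0, 144.0, 144.0, 144.0]
[171.0, 129.0, 114.0, 115.0, 115.0, 114.0, 114.0, 113.0, 112.0, 112.0, 110.0, 109.0, 69.0, 48.0, 47.0, 48.0, 48.0, 48.0, 47.0, 47.0, 47.0, 46.0, 46.0, 46.0, 46.0] [36.0, 27.0, 28.0, 28.0, 28.0, 29.0, 28.0, 28.0, 28.0, 29.0, 28.0, 26.0, 22.0, 58.0, 142.0, 148.0, 145.0, 146.0, 140.0, 119.0, 95.0, 83.0, 81.0, 90.0, 111.0]
```

>>> carry_out --grip '[1, 1, 1]' --pt "0.002 0 0" --pt "0.002 0 0" --pt "0.002 0 0" --turn '[0, 0, 0]'

```text
t: 12.0
eef_pos: [572.0, -60.9, 107.5]
tcp_rot: [1.437, 1.571, -1.623]
ft_force: [-0.7, 0.3, 1.5]
opening: 0.169
```

>>> carry_out --grip '[1, 1, 1]' --pt "0.002 0 0" --pt "0.002 0 0" --pt "0.002 0 0" --turn '[0, 0, 0]'

```text
t: 12.3
eef_pos: [572.0, -60.9, 104.5]
tcp_rot: [1.745, 1.571, -1.315]
ft_force: [-0.0, 0.7, 1.4]
opening: 0.167
```

No jam at 34 mm, only ~1.5 N of drag: the left slot is passing. Carrying on towards home.

>>> carry_out --grip '[1, 1, 1, 1, 1]' --pt "0.004 0 0" --pt "0.004 0 0" --pt "0.004 0 0" --pt "0.004 0 0" --pt "0.004 0 0" --turn '[0, 0, 0, 0, 0]'

```text
t: 12.8
eef_pos: [572.0, -60.9, 94.4]
tcp_rot: [1.068, 1.571, -1.991]
ft_force: [0.4, 0.2, 2.2]
opening: 0.167
```

>>> carry_out --grip '[1, 1, 1, 1, 1]' --pt "0.002 0 0" --pt "0.002 0 0" --pt "0 0 0" --pt "0.001 0 0" --pt "0 0 0" --turn '[0, 0, 0, 0, 0]'

```text
t: 13.3
eef_pos: [572.0, -60.9, 92.1]
tcp_rot: [1.477, 1.571, -1.582]
ft_force: [0.3, -0.4, 0.9]
opening: 0.168
```

>>> carry_out --grip '[1, 1, 1, 1, 1]' --pt "0.001 0 0" --pt "0 0 0" --pt "0.001 0 0" --pt "0 0 0" --pt "0 0 0" --turn '[0, 0, 0, 0, 0]'

```text
t: 13.8
eef_pos: [572.0, -60.9, 91.1]
tcp_rot: [2.495, 1.571, -0.565]
ft_force: [0.0, 0.3, 1.0]
opening: 0.168
```

>>> carry_out --grip '[1, 1, 1]' --pt "0.001 0 0" --pt "0 0 0" --pt "0 0 0" --turn '[0, 0, 0]'

```text
t: 14.1
eef_pos: [572.0, -60.9, 90.6]
tcp_rot: [1.482, 1.571, -1.577]
ft_force: [1.0, -0.3, 0.3]
opening: 0.164
```

>>> carry_out --grip '[1, 1, 1]' --pt "0.001 0 0" --pt "0 0 0" --pt "0 0 0" --turn '[0, 0, 0]'

```text
t: 14.4
eef_pos: [572.1, -60.9, 90.5]
tcp_rot: [2.594, 1.57, -0.466]
ft_force: [-1.5, 0.2, 6.0]
opening: 0.166
```

>>> carry_out --grip '[1, 1, 1]' --pt "0.001 0 0" --pt "0 0 0" --pt "0 0 0" --turn '[0, 0, 0]'

```text
t: 14.7
eef_pos: [572.1, -60.9, 90.5]
tcp_rot: [2.691, 1.57, -0.369]
ft_force: [-2.8, 0.6, 11.1]
opening: 0.165
```

Home at TCP z 90.5, exactly as predicted, so the left slot is sound. The other two still need testing. I withdraw and go to the middle slot.

>>> carry_out --grip '[1, 1, 1, 1, 1]' --pt "-0.006 0 0" --pt "-0.012 0 0" --pt "-0.02 0 0" --pt "-0.02 0 0" --pt "-0.02 0 0" --turn '[0, 0, 0, 0, 0]'

```text
t: 15.2
eef_pos: [572.1, -60.9, 129.7]
tcp_rot: [2.73, 1.57, -0.33]
ft_force: [0.1, -1.0, -0.9]
opening: 0.165
```

>>> carry_out --grip '[1, 1, 1, 1, 1]' --pt "-0.02 0 0" --pt "-0.02 0 0" --pt "-0.014 0 0" --pt "0 0 0" --pt "0 0 0" --turn '[0, 0, 0, 0, 0]'

```text
t: 15.7
eef_pos: [571.9, -60.9, 155.6]
tcp_rot: [1.804, 1.571, -1.255]
ft_force: [0.6, -0.5, -0.9]
opening: 0.167
```

>>> carry_out --grip '[1, 1, 1, 1, 1]' --pt "0 0.03 0" --pt "0 0.05 0" --pt "0 0.03 0" --pt "0 0 0" --pt "0 0 0" --turn '[0, 0, 0, 0, 0]'

```text
t: 16.2
eef_pos: [576.2, -116.1, 155.2]
tcp_rot: [-0.441, 1.57, 2.781]
ft_force: [0.1, 0.2, -0.0]
opening: 0.165
```

>>> carry_out --grip '[1, 1, 1, 1]' --pt "0 0 0" --pt "0 0 0" --pt "0 0 0" --pt "0 0 0" --turn '[0, 0, 0, 0]'

```text
t: 16.6
eef_pos: [576.5, -115.3, 155.7]
tcp_rot: [2.409, 1.571, -0.651]
ft_force: [-0.7, -1.2, -0.9]
opening: 0.165
```

```bash
python3 slip.py; python3 - <<'E'
from h import *
s,M=st();d=np.array([576.7,-115.9,70])-s["eef_pos"];print((M.T@d).round(2))
i=cams.camera_info("wrist");im=cams.read_camera("wrist");cv2.imwrite("pics/w7.png",cv2.resize(im[180:400,220:440],(600,600)))
E
```

```text
t 16.6 pos [ 576.5 -115.3  155.7] F [-0.7 -1.2 -0.9] open 0.165
[[0.0, 0.082, -0.997], [-0.0, -0.997, -0.082], [-1.0, 0.0, -0.0]]
shoulder-ish profile from row 250: [82.0, 94.0, 96.0, 96.0, 95.0, 95.0, 96.0, 96.0, 96.0, 96.0, 98.0, 97.0, 66.0, 51.0, 51.0, 51.0, 51.0, 50.0, 50.0, 50.0, 50.0, 49.0, 49.0, 49.0, 48.0]
cols row275 301 335
near edge rows 375+ [36.0, 27.0, 28.0, 29.0, 28.0, 28.0, 29.0, 29.0, 28.0, 28.0, 28.0, 26.0, 23.0, 55.0, 135.0, 141.0, 137.0, 137.0, 137.0, 137.0, 136.0, 137.0, 136.0, 137.0, 137.0]
t 16.65 pos [ 576.5 -115.4  155.7] F [ 1.3 -0.  -0.8] open 0.167
[[0.0, 0.082, -0.997], [-0.0, -0.997, -0.082], [-1.0, 0.0, -0.0]]
[85.67  0.49 -0.11]
```

View pics/w7.png

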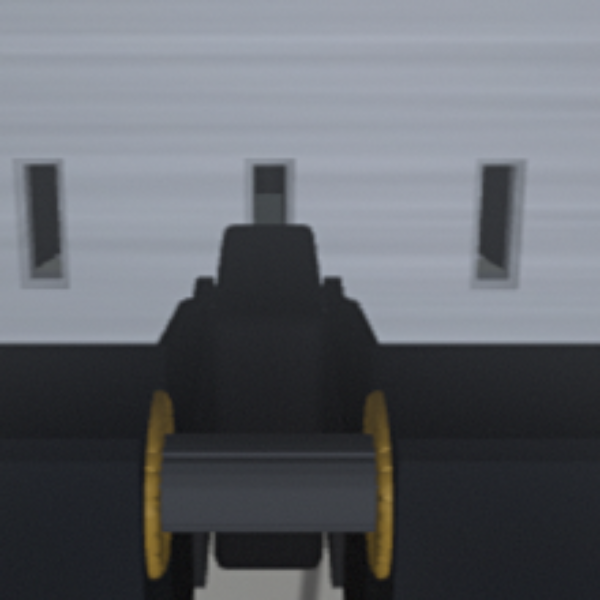

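The blade is centred over the middle slot (253–286 against 253–287).

>>> carry_out --grip '[1, 1, 1, 1, 1]' --pt "0.01 0.0005 0" --pt "0.014 0 0" --pt "0.01 0 0" --pt "0.008 0 0" --pt "0 0 0" --turn '[0, 0, 0, 0, 0]'

```text
t: 17.2
eef_pos: [576.3, -115.9, 133.8]
tcp_rot: [-0.321, 1.57, 2.902]
ft_force: [-0.1, 0.5, -0.9]
opening: 0.17
```

>>> carry_out --grip '[1, 1, 1, 1, 1]' --pt "0.008 0 0" --pt "0.008 0 0" --pt "0.008 0 0" --pt "0.006 0 0" --pt "0.004 0 0" --turn '[0, 0, 0, 0, 0]'

```text
t: 17.7
eef_pos: [576.5, -115.9, 117.4]
tcp_rot: [2.221, 1.571, -0.838]
ft_force: [-0.1, 1.1, 2.0]
opening: 0.165
```

>>> carry_out --grip '[1, 1, 1, 1, 1]' --pt "0.002 0 0" --pt "0.001 0 0" --pt "0.001 0 0" --pt "0 0 0" --pt "0 0 0" --turn '[0, 0, 0, 0, 0]'

```text
t: 18.2
eef_pos: [576.5, -115.9, 115.6]
tcp_rot: [1.312, 1.571, -1.748]
ft_force: [0.6, 0.3, 1.1]
opening: 0.169
```

>>> carry_out --grip '[1, 1, 1]' --pt "0.002 0 0" --pt "0 0 0" --pt "0 0 0" --turn '[0, 0, 0]'

```text
t: 18.5
eef_pos: [576.5, -115.9, 114.6]
tcp_rot: [1.439, 1.571, -1.62]
ft_force: [0.6, 0.1, -0.2]
opening: 0.166
```

>>> carry_out --grip '[1, 1, 1]' --pt "0.002 0 0" --pt "0 0 0" --pt "0 0 0" --turn '[0, 0, 0]'

```text
t: 18.8
eef_pos: [576.6, -116.0, 113.7]
tcp_rot: [2.333, 1.571, -0.727]
ft_force: [0.1, 0.2, 3.1]
opening: 0.167
```

>>> carry_out --grip '[1, 1, 1]' --pt "0.002 0 0" --pt "0 0 0" --pt "0 0 0" --turn '[0, 0, 0]'

```text
t: 19.1
eef_pos: [576.6, -116.0, 112.8]
tcp_rot: [2.583, 1.57, -0.476]
ft_force: [0.4, 0.8, 4.7]
opening: 0.168
```

The middle slot jams: force climbs from 24 mm on (3.1, then 4.7 N), where the left slot stayed near zero. I ease off at once, withdraw and go to the right slot.

>>> carry_out --grip '[1, 1, 1, 1, 1]' --pt "-0.006 0 0" --pt "-0.012 0 0" --pt "-0.02 0 0" --pt "-0.02 0 0" --pt "-0.02 0 0" --turn '[0, 0, 0, 0, 0]'

```text
t: 19.6
eef_pos: [576.6, -116.0, 152.9]
tcp_rot: [2.608, 1.57, -0.451]
ft_force: [0.4, 0.1, -0.4]
opening: 0.168
```

>>> carry_out --grip '[1, 1, 1, 1, 1]' --pt "-0.006 0 0" --pt "0 0 0" --pt "0 0.03 0" --pt "0 0.05 0" --pt "0 0.03 0" --turn '[0, 0, 0, 0, 0]'

```text
t: 20.1
eef_pos: [581.0, -172.8, 154.2]
tcp_rot: [0.403, 1.57, -2.658]
ft_force: [0.6, 0.2, -0.9]
opening: 0.172
```

>>> carry_out --grip '[1, 1, 1, 1, 1]' --pt "0 0 0" --pt "0 0 0" --pt "0 0 0" --pt "0 0 0" --pt "0 0 0" --turn '[0, 0, 0, 0, 0]'

```text
t: 20.6
eef_pos: [581.0, -170.3, 154.7]
tcp_rot: [1.223, 1.571, -1.836]
ft_force: [0.6, 0.1, 0.1]
opening: 0.165
```

```bash
python3 slip.py; python3 - <<'E'
from h import *
s,M=st();d=np.array([581.1,-170.7,70])-s["eef_pos"];print((M.T@d).round(2))
im=cams.read_camera("wrist");cv2.imwrite("pics/w8.png",cv2.resize(im[180:400,220:440],(600,600)))
E
```

```text
t 20.6 pos [ 581.  -170.3  154.7] F [0.6 0.1 0.1] open 0.165
[[-0.0, 0.082, -0.997], [-0.0, -0.997, -0.082], [-1.0, 0.0, 0.0]]
shoulder-ish profile from row 250: [82.0, 94.0, 96.0, 95.0, 96.0, 95.0, 94.0, 94.0, 94.0, 94.0, 96.0, 96.0, 66.0, 51.0, 50.0, 50.0, 50.0, 50.0, 50.0, 49.0, 49.0, 49.0, 49.0, 48.0, 48.0]
cols row275 301 335
near edge rows 375+ [36.0, 28.0, 28.0, 28.0, 30.0, 29.0, 28.0, 29.0, 28.0, 28.0, 28.0, 26.0, 23.0, 56.0, 138.0, 143.0, 140.0, 140.0, 139.0, 140.0, 140.0, 139.0, 139.0, 139.0, 139.0]
t 20.65 pos [ 581.1 -170.3  154.7] F [ 0.5  0.2 -1.4] open 0.169
[[0.0, 0.082, -0.997], [-0.0, -0.997, -0.082], [-1.0, 0.0, -0.0]]
[84.69  0.35 -0.  ]
```

View pics/w8.png

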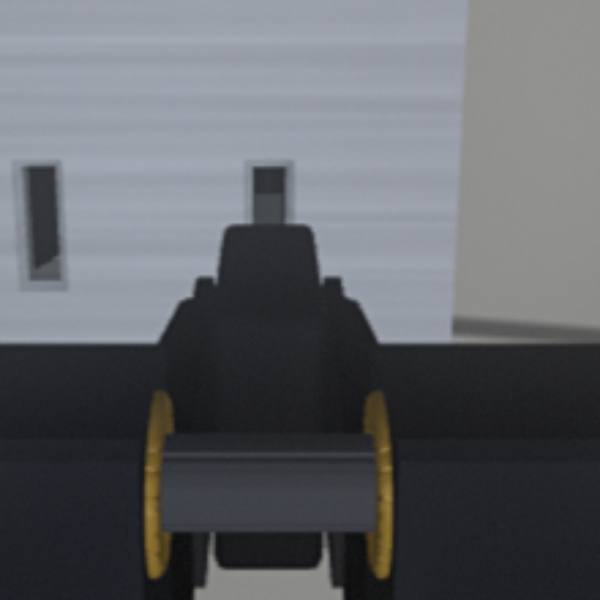

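Centred over the right slot (blade 253–286, slot 253–287).

>>> carry_out --grip '[1, 1, 1, 1, 1]' --pt "0.01 0.0004 0" --pt "0.014 0 0" --pt "0.01 0 0" --pt "0.008 0 0" --pt "0 0 0" --turn '[0, 0, 0, 0, 0]'

```text
t: 21.2
eef_pos: [580.8, -170.9, 132.8]
tcp_rot: [-0.408, 1.57, 2.816]
ft_force: [1.2, -0.1, -0.8]
opening: 0.17
```

>>> carry_out --grip '[1, 1, 1, 1, 1]' --pt "0.008 0 0" --pt "0.008 0 0" --pt "0.008 0 0" --pt "0.006 0 0" --pt "0.004 0 0" --turn '[0, 0, 0, 0, 0]'

```text
t: 21.7
eef_pos: [581.0, -171.0, 116.4]
tcp_rot: [1.777, 1.571, -1.283]
ft_force: [-0.6, 0.7, 1.3]
opening: 0.169
```

>>> carry_out --grip '[1, 1, 1, 1]' --pt "0.002 0 0" --pt "0.001 0 0" --pt "0 0 0" --pt "0 0 0" --turn '[0, 0, 0, 0]'

```text
t: 22.1
eef_pos: [581.0, -170.9, 115.1]
tcp_rot: [-0.058, 1.571, -3.117]
ft_force: [0.3, -0.1, -0.2]
opening: 0.169
```

>>> carry_out --grip '[1, 1, 1]' --pt "0.002 0 0" --pt "0 0 0" --pt "0 0 0" --turn '[0, 0, 0]'

```text
t: 22.4
eef_pos: [581.1, -171.0, 114.2]
tcp_rot: [2.188, 1.571, -0.871]
ft_force: [0.8, -0.4, 1.7]
opening: 0.167
```

>>> carry_out --grip '[1, 1, 1]' --pt "0.002 0 0" --pt "0 0 0" --pt "0 0 0" --turn '[0, 0, 0]'

```text
t: 22.7
eef_pos: [581.1, -171.0, 113.3]
tcp_rot: [2.422, 1.57, -0.638]
ft_force: [-0.9, 0.5, 4.6]
opening: 0.167
```

>>> carry_out --grip '[1, 1, 1]' --pt "0.001 0 0" --pt "0 0 0" --pt "0 0 0" --turn '[0, 0, 0]'

```text
t: 23.0
eef_pos: [581.2, -171.0, 112.9]
tcp_rot: [2.469, 1.57, -0.591]
ft_force: [-0.9, 0.3, 6.0]
opening: 0.171
```

>>> carry_out --grip '[1, 1, 1, 1, 1]' --pt "-0.006 0 0" --pt "-0.012 0 0" --pt "-0.02 0 0" --pt "-0.02 0 0" --pt "-0.02 0 0" --turn '[0, 0, 0, 0, 0]'

```text
t: 23.5
eef_pos: [581.2, -171.1, 152.8]
tcp_rot: [2.52, 1.57, -0.54]
ft_force: [-0.0, -0.3, -1.2]
opening: 0.164
```

>>> carry_out --grip '[1, 1, 1, 1, 1]' --pt "-0.006 0 0" --pt "0 -0.03 0" --pt "0 -0.06 0" --pt "0 -0.06 0" --pt "0 -0.05 0" --turn '[0, 0, 0, 0, 0]'

```text
t: 24.0
eef_pos: [572.1, -69.0, 154.3]
tcp_rot: [-0.398, 1.57, 2.826]
ft_force: [-0.3, 0.3, -1.5]
opening: 0.168
```

>>> carry_out --grip '[1, 1, 1, 1, 1]' --pt "0 -0.02 0" --pt "0 0 0" --pt "0 0 0" --pt "0 0 0" --pt "0 0 0" --turn '[0, 0, 0, 0, 0]'

```text
t: 24.5
eef_pos: [572.1, -62.2, 154.5]
tcp_rot: [1.139, 1.571, -1.922]
ft_force: [-0.1, -0.2, -1.1]
opening: 0.168
```

```bash
python3 slip.py; python3 - <<'E'
from h import *
s,M=st();d=np.array([572.0,-60.9,70])-s["eef_pos"];print((M.T@d).round(2))
im=cams.read_camera("wrist").max(2);print("slot row 243",im[243,305:335].tolist());print("blade row 256",im[256,305:335].tolist())
E
```

```text
t 24.5 pos [572.1 -62.2 154.5] F [-0.1 -0.2 -1.1] open 0.168
[[-0.0, 0.081, -0.997], [-0.0, -0.997, -0.081], [-1.0, 0.0, 0.0]]
shoulder-ish profile from row 250: [83.0, 91.0, 92.0, 92.0, 92.0, 91.0, 91.0, 91.0, 91.0, 91.0, 91.0, 91.0, 64.0, 50.0, 50.0, 50.0, 50.0, 50.0, 49.0, 49.0, 49.0, 49.0, 48.0, 48.0, 48.0]
cols row275 301 335
near edge rows 375+ [37.0, 28.0, 29.0, 30.0, 29.0, 29.0, 29.0, 29.0, 29.0, 28.0, 28.0, 27.0, 23.0, 58.0, 140.0, 146.0, 143.0, 142.0, 142.0, 142.0, 142.0, 141.0, 141.0, 141.0, 141.0]
t 24.55 pos [572.1 -62.1 154.5] F [-0.3  0.5  0.1] open 0.165
[[-0.0, 0.081, -0.997], [-0.0, -0.997, -0.081], [-1.0, 0.0, 0.0]]
[ 8.453e+01 -1.220e+00 -3.000e-02]
slot row 243 [174, 170, 158, 152, 155, 121, 57, 51, 55, 57, 56, 57, 58, 55, 54, 53, 55, 98, 130, 137, 152, 169, 173, 173, 173, 173, 173, 172, 173, 173]
blade row 256 [172, 171, 159, 152, 157, 123, 59, 52, 68, 79, 76, 78, 77, 76, 75, 77, 77, 76, 101, 129, 154, 171, 176, 173, 174, 174, 174, 174, 175, 175]
```

The right slot jams too (1.7, 4.6, 6.0 N from 24 mm). Back over the left slot: shift 1.2 mm, then push home gently.

>>> carry_out --grip '[1, 1, 1, 1, 1]' --pt "0 -0.0024 0" --pt "0 0 0" --pt "0.012 0 0" --pt "0.01 0 0" --pt "0.01 0 0" --turn '[0, 0, 0, 0, 0]'

```text
t: 25.1
eef_pos: [571.8, -60.1, 138.0]
tcp_rot: [0.014, 1.57, -3.045]
ft_force: [-0.1, 0.9, -1.2]
opening: 0.165
```

>>> carry_out --grip '[1, 1, 1, 1, 1]' --pt "0.008 0 0" --pt "0.008 0 0" --pt "0.008 0 0" --pt "0.008 0 0" --pt "0.006 0 0" --turn '[0, 0, 0, 0, 0]'

```text
t: 25.6
eef_pos: [572.1, -60.2, 119.6]
tcp_rot: [2.738, 1.57, -0.322]
ft_force: [0.4, -0.2, 1.7]
opening: 0.168
```

>>> carry_out --grip '[1, 1, 1, 1, 1]' --pt "0.006 0 0" --pt "0.006 0 0" --pt "0.006 0 0" --pt "0.006 0 0" --pt "0.006 0 0" --turn '[0, 0, 0, 0, 0]'

```text
t: 26.1
eef_pos: [572.0, -60.1, 104.4]
tcp_rot: [1.879, 1.571, -1.181]
ft_force: [0.3, -0.6, 1.6]
opening: 0.167
```

>>> carry_out --grip '[1, 1, 1, 1, 1]' --pt "0.006 0 0" --pt "0.006 0 0" --pt "0.006 0 0" --pt "0.004 0 0" --pt "0 0 0" --turn '[0, 0, 0, 0, 0]'

```text
t: 26.6
eef_pos: [571.8, -60.1, 93.2]
tcp_rot: [-0.18, 1.57, 3.044]
ft_force: [1.2, -1.1, -2.4]
opening: 0.168
```

>>> carry_out --grip '[1, 1, 1, 1, 1]' --pt "0 0.0012 0" --pt "0.002 0 0" --pt "0.002 0 0" --pt "0.001 0 0" --pt "0 0 0" --turn '[0, 0, 0, 0, 0]'

```text
t: 27.1
eef_pos: [572.0, -60.7, 91.2]
tcp_rot: [2.432, 1.571, -0.627]
ft_force: [-0.1, -0.0, 0.8]
opening: 0.168
```

>>> carry_out --grip '[1, 1, 1]' --pt "0.001 0 0" --pt "0 0 0" --pt "0 0 0" --turn '[0, 0, 0]'

```text
t: 27.4
eef_pos: [572.0, -60.7, 90.6]
tcp_rot: [2.32, 1.571, -0.74]
ft_force: [1.0, 0.1, 1.0]
opening: 0.171
```

>>> carry_out --grip '[1, 1, 1]' --pt "0.001 0 0" --pt "0 0 0" --pt "0 0 0" --turn '[0, 0, 0]'

```text
t: 27.7
eef_pos: [572.1, -60.7, 90.5]
tcp_rot: [2.695, 1.57, -0.365]
ft_force: [-1.0, 0.8, 5.0]
opening: 0.168
```

>>> carry_out --grip '[1, 1, 1, -1, -1]' --pt "0.001 0 0" --pt "0 0 0" --pt "0 0 0" --pt "0 0 0" --pt "0 0 0" --turn '[0, 0, 0, 0, 0]'

```text
t: 28.2
eef_pos: [571.9, -60.7, 89.5]
tcp_rot: [0.061, 1.571, -2.998]
ft_force: [-0.2, -0.3, -0.4]
opening: 0.285
```

>>> carry_out --grip '[-1, -1, -1, -1, -1]' --pt "0 0 0" --pt "0 0 0" --pt "0 0 0" --pt "0 0 0" --pt "0 0 0" --turn '[0, 0, 0, 0, 0]'

```text
t: 28.7
eef_pos: [572.0, -60.7, 89.6]
tcp_rot: [0.595, 1.571, -2.465]
ft_force: [0.6, -0.1, 0.2]
opening: 0.703
```

>>> carry_out --grip '[-1, -1, -1, -1, -1]' --pt "0 0 0" --pt "0 0 0" --pt "0 0 0" --pt "-0.02 0 0" --pt "-0.04 0 0" --turn '[0, 0, 0, 0, 0]'

```text
t: 29.2
eef_pos: [571.5, -60.6, 119.4]
tcp_rot: [-0.259, 1.568, 2.965]
ft_force: [0.1, -0.3, 0.4]
opening: 0.997
```

>>> carry_out --grip '[-1, -1, -1, -1, -1]' --pt "-0.06 0 0" --pt "-0.06 0 0" --pt "-0.06 0 0.06" --pt "0 0 0.08" --pt "0 0 0" --turn '[0, 0, 0, 0, 0]'

```text
t: 29.7
eef_pos: [498.7, -66.2, 211.2]
tcp_rot: [0.834, 1.571, -2.226]
ft_force: [0.0, -0.3, -0.2]
opening: 1.004
```

```bash
python3 - <<'E'
from h import *
w=cams.read_camera("wrist");w=cams.read_camera("wrist");st();i=cams.camera_info("wrist");w=cams.read_camera("wrist")
darks(w,i,115,70,(0,0,640,290),100)
sc=cams.read_camera("scene");t=cams.read_camera("top")
cv2.imwrite("pics/end.png",np.hstack([cv2.resize(sc[200:440,120:440],(400,300)),cv2.resize(w[0:300,120:520],(400,300))]))
for n,im in(("t0",cv2.imread("pics/top0.png")),("t1",t)):
    hsv=cv2.cvtColor(im,cv2.COLOR_BGR2HSV);m=cv2.inRange(hsv,(130,100,50),(155,255,255))[100:190,180:290]
    v=cv2.inRange(hsv,(5,60,30),(22,255,255))[115:170,305:405]
    print(n,[np.round(np.argwhere(q).mean(0),2) for q in(m,v)])
s0=cv2.imread("pics/scene0.png");print("vial diff scene",cv2.absdiff(s0,sc)[325:425,295:420].mean(), "rack",cv2.absdiff(s0,sc)[250:340,430:530].mean())
E
```

```text
t 29.8 pos [502.2 -66.6 210.8] F [0.5 0.1 0.8] open 1.0
[[0.002, 0.081, -0.997], [-0.001, -0.997, -0.081], [-1.0, 0.001, -0.002]]
px [120.9 283.8] world [472.4  69.  115. ] size [68.5  6.8] yaw -73.6
px [462.4 151. ] world [ 580.1 -152.4  115. ] size [22.5  4.4] yaw 4.7
px [390.2 150.9] world [ 576.4 -106.6  115. ] size [22.3  5.3] yaw 4.7
px [317.5 150.5] world [572.7 -60.5 115. ] size [38.8 14.3] yaw 5.0
t0 [array([44.6 , 49.81]), array([33.74, 48.23])]
t1 [array([44.62, 49.76]), array([33.78, 48.22])]
vial diff scene 5.18432 rack 3.994851851851852
```

View pics/end.png

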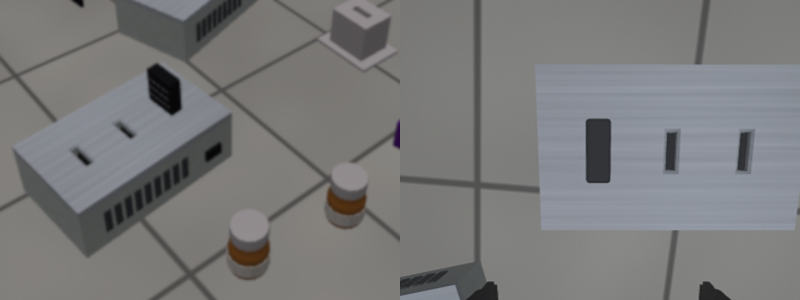

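The gauge stands upright with its shoulder flush on the top in the left slot, at wrist-crop (598,151). The jars and rack are unmoved. Handing in.

```bash
python3 -c "
from cell import env
print(env.job_done())"
```

```text
the job is handed in; nothing more can be done
None
```

The gauge is now upright and fully home in the left slot, the sound one. I let go of it and backed the arm away. I tested the slots from the robot's left to its right in the incubator farthest to the robot's right:

| Slot | Result | What the force showed |
|---|---|---|
| Left | Sound, went home | Under about 2.5 N on the way in, then about 11 N when the shoulder met the top at the predicted height |
| Middle | Jammed | Force rose from 24 mm in; I eased off at about 5 N |
| Right | Jammed | Force rose from 24 mm in; I eased off at about 6 N |

- **Final seating:** the gauge stopped at the same height as in the left-slot test, under a light push. The last pictures show the handle upright at the left slot's position and angle, with no gap visible under it.
- **Jars and rack:** in the top view their colour centres moved by less than 0.1 pixel. A plain before-and-after difference in the scene view gave small nonzero values (about 4–5 grey levels). I put that down to image noise and lighting and did not look further.
- **Forces and time:** the largest force I read was 11 N, but readings came only at the end of each move. The job took about 30 s of the 67 s allowed.
- **One disagreement:** the drag from the rubber lips read only about 1–2 N, well below the 10 N the task gives as the most. The wrist camera showed no slip of the gauge in the grip.

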